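# Read a rapid test under the hand lens at its focal height

### The job

Two small steel trays are stacked on the desk and a test cassette lies in the lower one. Lift the upper tray off, stand it upright in the middle of the empty black desk pad and let go of it; then pick up the reading lens and hold it level, its glass centred over the cassette's result window and at the height of the pointer on the gauge post. Finish while still holding the lens there, still and in the air; do not shift the lower tray, the cassette, the pointer or the other things on the desk.

Things in the scene. Friction and masses are not known exactly. Their poses are not given: they have to be found in the camera images.
- upper_tray: Empty steel tray, 130 (its x) by 90 (its y) mm, 0.22 kg, stacked on the lower tray. Origin at the centre of its underside, z up. An 8 mm deep foot (114 x 74 mm) reaches loosely into the lower tray's mouth, so it lifts straight up; above the foot the walls stand up to z = 24 mm. An upright grip fin, 12 mm thick (along y), 60 mm long (along x), rises from the tray's floor to z = 60 mm in the middle. Stacked, its origin is 22 mm above the desk.
- tray_grip (a point): Point in the middle of the upper tray's grip fin, 46 mm above the tray's underside (14 mm below the fin's top), axes as the tray's: pinch the fin along y.
- lower_tray: Steel tray, 130 (x) by 90 (y) by 30 mm high, 4 mm walls and floor, 0.45 kg, loose on the desk. Origin at the centre of its underside. Its mouth is open once the upper tray is off.
- cassette: White flat test cassette, 70 (x) by 22 (y) by 6 mm, 12 g, lying loose on the lower tray's floor, hidden under the upper tray at first. Origin at the centre of its underside.
- window (a point): Centre of the result window on the cassette's top face (18 x 7 mm opening, 10 mm from the cassette's middle along its +x). The small round well is at the other end.
- pad: Thin black rubber desk pad, 190 (x) by 155 (y) by 3 mm, fixed and empty, left or right of the trays. Origin at the centre of its underside, z = 0.
- lens: Black reading lens lying flat on the desk, about 0.17 kg. Origin at its centre of mass along the length, on the underside, in the handle; its x points from the handle to the glass, z up. The handle is a bar 16 mm wide (y), 26 mm high (z = 0 to 26), running from x = -81 to +29 mm; grip it across y at the origin and it hangs balanced. The round frame, 84 mm across and 14 mm thick (z = 0 to 14), is centred at x = +70 mm.
- lens_centre (a point): Centre of the lens's glass: 70 mm along x from the lens's origin and 7 mm above its underside, axes as the lens's.
- gauge: Fixed gauge: a round foot 84 mm across and a 12 mm steel post, 183 mm high, behind the lower tray as the robot sees it, about 130 mm from that tray's centre. Origin at the centre of its underside on the desk; its -x side faces the trays.
- mark (a point): Tip of the small flat pointer on the gauge post's collar, 30 mm from the post's axis, pointing to the trays. Its height is the focal height: the lens's centre is to be held at this height. It lies 100 to 150 mm above the desk. The collar slides up and down only if pushed hard.
- tape: Roll of brown tape, 84 mm across, 45 mm high, between the robot and the trays; a bystander, to be left alone. Origin under its middle.
- pen: Blue pen, 140 mm long, 10 mm thick, lying between the robot and the trays; a bystander, to be left alone. Origin under its middle.
- bottle: Clear bottle with a blue cap, 68 mm across, 210 mm high, at the back of the desk; a bystander, to be left alone. Origin under its middle.
- radio: Black hand-held radio, 58 x 36 mm, standing, 194 mm high with its stub aerial, at the back of the desk; a bystander, to be left alone. Origin under its middle.
- stapler: Stapler, 130 x 36 x 48 mm, far left; a bystander, to be left alone. Origin under its middle.
- jar: Capped jar, 56 mm across, 65 mm high, far right; a bystander, to be left alone. Origin under its middle.
- mug: White mug, 80 mm across, 90 mm high, left edge; a bystander, to be left alone. Origin under its middle.
There are look-alikes about, which are no part of the job. Leave any yellow look-alike of the gauge alone.

How it is judged:
By the outcome, as a careful person would: the job done as asked, in the order asked, and still so for the second after the job is handed in, while the arm keeps its last pose, push and grip.
It also fails if it takes over 59 s, if anything falls off the work surface, if the arm or the gripper's body presses on something with over 40 N, if the wrist force passes 120 N, or if a joint passes its speed limit or range.

### The arm

A 6-joint arm with a two-finger parallel gripper is mounted at the origin on the work surface. World frame = base frame: x ahead of the robot, y to its left, z up, the work surface at z = 0. Lengths are in m, angles in rad, forces in N, time in s.
With the tool pointing down it reaches from about 0.35 to 0.775 m from the base axis. Payload 7.3 kg.
Tool frame: the origin (TCP) lies at the very end of the fingers, on their centre line; the grasp point (between the pads) lies 19 mm behind it; z points along the fingers, x is the direction in which the jaws open and shut, and the axes are right-handed (so a half turn about z gives the same grasp; the last joint's range is limited). The gripper opens to 92 mm and grips with 3 to 60 N. Pads are 19 mm wide; open, the fingers measure 130 mm over their backs; the gripper's body (75 mm by 190 mm) begins 47 mm behind the grasp point.
Start: joints at [1.056, 0.342, 1.524, -0, 1.275, -0.146], TCP at [0.189, 0.49, 0.227] pointing down, gripper open.
Joint ranges: [-2.53, 2.53], [-0.77, 2.02], [0.04, 2.7], [-1, 4.14], [0.28, 2.66], [-3.11, 3.11]. Speed limits (rad/s): [2.57, 2.57, 3.14, 3.14, 3.14, 3.14].

### API

Orientations are given as [roll, pitch, yaw] about the fixed x, y, z axes, in that order (R = Rz(yaw) Ry(pitch) Rx(roll)).
In Python, from cell import observe, read_camera, camera_params, hand_in gives the robot as it stands.
- The arm moves only by the tool apply_moves, never from a script. Its argument "increments" is a list of rows, each an object with "grip": the opening, from 0 (shut) to 1 (fully open); "linear": the shift along the world's x, y, z in mm, a list of three; "turn": the turn, a rotation vector about the world's x, y, z in units of 6 degrees (1.0 is 6 degrees), a list of three. A call has 1 to 10 rows; each row is the pose to reach, as a shift and turn from the pose commanded when the call began; what a row does not reach only later rows make up. A row lasts 1/10 s, in which the tool goes at most 50 mm and 8.59 degrees, less where a joint would pass 70% of its speed; a pose out of reach is approached as far as the arm can. A call with a gripper value outside its range is refused whole. The fingers move at their own pace and stop on an object; "grip_force" is the grip in N (left out, the last holds). Time passes only in rows, so rows that repeat a pose let the fingers close. It gives the time, the measured TCP pose, the force and the opening at its end, in the units of the state.
- observe(): the state, without advancing time (a new reading comes with each control period).
- read_camera(name): name is "scene" or "top" or "wrist"; returns the picture (400x640x3 uint8, red, green, blue); there is no depth.
- camera_params(name): a dict with "camera_matrix" (3x3 intrinsics, pixels), "world_to_cam" (4x4, takes a point from world to camera coordinates); the wrist camera has in their place "hand_eye" (4x4, takes a point from camera to tool coordinates, whose origin is the TCP and whose axes are the tool frame's). Camera axes: x right, y up, looking along -z (the intrinsics and any distortion apply to the point x, -y, -z); pixel columns grow to the right and rows downward; lengths in m; the calibration is good to about 2 mm. A picture is of the moment at which its call begins: read the wrist's pose just before it. camera_params takes no time and is no camera call.
- hand_in(): hands the job in, once; it reports no verdict.
The state is a dict: "time": time; "qpos": joint angles; "qvel": joint speeds; "joint_efforts": joint torques, N m; "tool_pos": TCP position; "tool_rot": TCP orientation; "contact_force": force on the tool from outside, world axes, zero at the start; "torque": the same for the moment, N m; "opening": finger opening in m.
Only numpy, scipy, OpenCV 4.12 (cv2) and the standard library are available. Lean on these libraries where they do the work, as an engineer would, in place of code of your own. Each camera call takes 0.05 s, during which the arm holds its last target.

## Working session

There is one attempt and no reset: what is moved stays moved. The work goes in short steps, Python scripts to look and compute and a tool call to move; the robot and the scene stay as the last step left them, time stands still between calls to the robot, and variables do not carry over. Pictures are saved under pics/ and viewed, and the job is handed in when it is done.

Besides the shell and the picture viewer there is one more tool, called after "Request:" by a JSON object that holds its "op" and its "data". apply_moves: Moves the arm, as the interface text tells. Its arguments: {"type":"object","properties":{"increments":{"type":"array","items":{"type":"object","properties":{"grip":{"type":"number"},"linear":{"type":"array","items":{"type":"number"}},"turn":{"type":"array","items":{"type":"number"}}}}},"grip_force":{"type":"number"}},"required":["increments"]}

```bash
mkdir -p pics; ls; python3 - <<'E'
from cell import observe, read_camera, camera_params
import cv2,json
s=observe();print(s)
for n in("scene","top","wrist"):
    im=read_camera(n);cv2.imwrite(f"pics/{n}0.png",im[...,::-1]);print(n,camera_params(n))
E
```

```text
pics
{'time': 0.0, 'qpos': array([ 1.05602101e+00,  3.42743991e-01,  1.52503532e+00, -1.21366872e-05,
        1.27538468e+00, -1.45990692e-01]), 'qvel': array([ 3.03197833e-04, -9.29004059e-04, -8.80952275e-04, -4.98858625e-04,
       -3.24122335e-05, -2.85974633e-03]), 'joint_efforts': array([-1.77945174e-03, -4.31232190e+01, -2.44211984e+01,  7.16698333e-02,
        5.59657509e-02, -1.19008469e-04]), 'tool_pos': array([0.1890261 , 0.48934802, 0.22602753]), 'tool_rot': array([-3.14137555e+00,  1.55630873e-03,  1.20201541e+00]), 'contact_force': array([-0.3465222 , -0.19199595, -0.2738331 ]), 'torque': array([-0.01811483,  0.02159977, -0.03705673]), 'opening': 0.09200399007389229}
scene {'camera_matrix': array([[476.6849957 ,   0.        , 324.4239523 ],
       [  0.        , 476.6849957 , 202.81883933],
       [  0.        ,   0.        ,   1.        ]]), 'world_to_cam': array([[ 0.77570092,  0.6310672 ,  0.0065016 , -0.52100276],
       [-0.53495583,  0.65202638,  0.53729309,  0.2172583 ],
       [ 0.33482883, -0.42025681,  0.84337054, -1.52488369],
       [ 0.        ,  0.        
[... 302 characters left out ...]
9 ,  0.13512503,  0.2070216 , -0.59377078],
       [-0.20574006, -0.02353569,  0.97832362, -1.35359021],
       [ 0.        ,  0.        ,  0.        ,  1.        ]])}
wrist {'camera_matrix': array([[299.4108239 ,   0.        , 320.81733976],
       [  0.        , 299.4108239 , 196.72553976],
       [  0.        ,   0.        ,   1.        ]]), 'hand_eye': array([[ 9.99999928e-01, -2.64453310e-04, -2.71055804e-04,
        -1.14034359e-03],
       [-3.23119078e-04, -9.69129263e-01, -2.46552972e-01,
        -6.58743112e-02],
       [-1.97486363e-04,  2.46553041e-01, -9.69129279e-01,
        -1.57091224e-01],
       [ 0.00000000e+00,  0.00000000e+00,  0.00000000e+00,
         1.00000000e+00]])}
```

View pics/scene0.png

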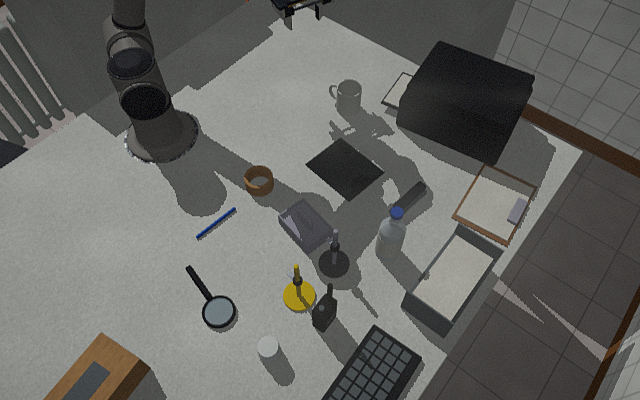

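View pics/top0.png

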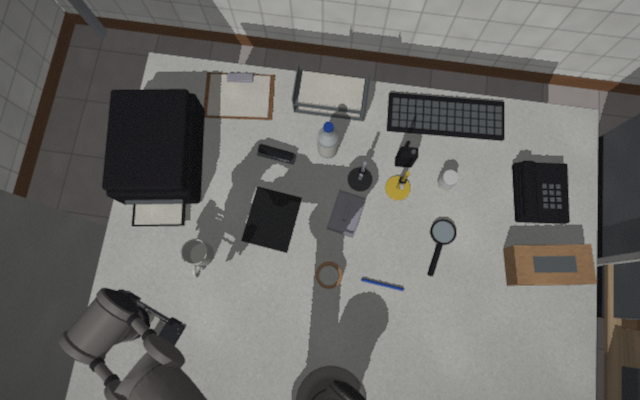

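View pics/wrist0.png

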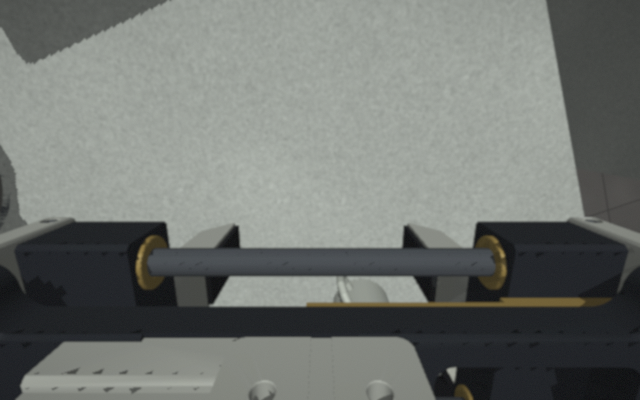

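The top view shows the pad at about (272,219), the trays at (347,213), the lens glass at (443,232) with its handle end at (432,274), the tape at (328,274) and the pen at (383,284). There are two gauges: a dark one at (359,179), directly behind the trays, and a yellow one at (398,187), which is the look-alike to leave alone. I'll enlarge to confirm.

```bash
python3 - <<'E'
import cv2
t=cv2.imread('pics/top0.png')[120:300,230:470];cv2.imwrite('pics/topc.png',cv2.resize(t,None,fx=3.3,fy=3.3,interpolation=cv2.INTER_CUBIC))
t=cv2.imread('pics/scene0.png')[180:340,180:400];cv2.imwrite('pics/scenec.png',cv2.resize(t,None,fx=3.6,fy=3.6,interpolation=cv2.INTER_CUBIC))
E
```

```text
(no output)
```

View pics/topc.png

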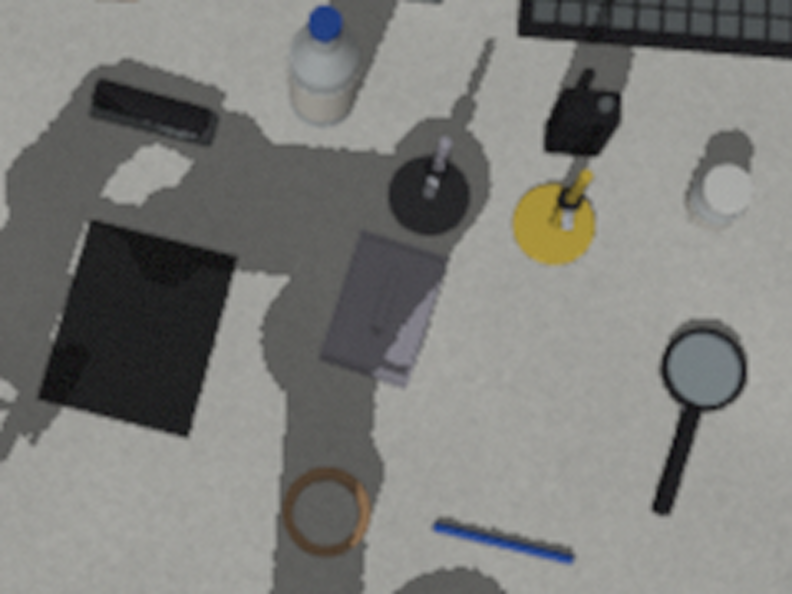

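View pics/scenec.png

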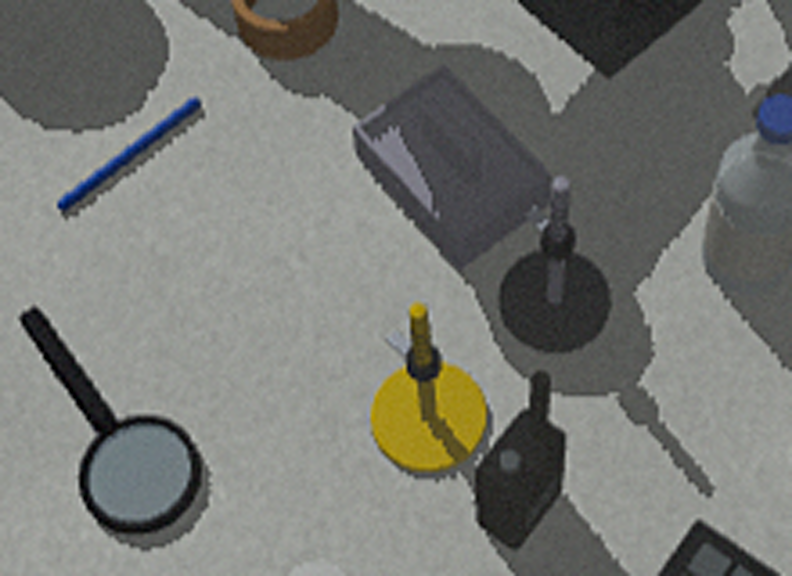

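```bash
cat > h.py <<'E'
import numpy as np, cv2
from cell import observe, read_camera, camera_params
from scipy.spatial.transform import Rotation as R
F=np.diag([1.,-1,-1])
def ext(name,s=None):
    p=camera_params(name);K=np.array(p['camera_matrix'])
    if name=='wrist':
        T=np.eye(4);T[:3,:3]=R.from_euler('xyz',s['tool_rot']).as_matrix();T[:3,3]=s['tool_pos']
        M=np.linalg.inv(T@np.array(p['hand_eye']))
    else: M=np.array(p['world_to_cam'])
    return K,M
def back(name,px,z,s=None):
    K,M=ext(name,s);Ri=M[:3,:3].T;C=-Ri@M[:3,3]
    px=np.atleast_2d(px).astype(float)
    d=(np.linalg.inv(K)@np.c_[px,np.ones(len(px))].T).T@F@Ri.T
    return C+d*((z-C[2])/d[:,2])[:,None]
def proj(name,X,s=None):
    K,M=ext(name,s);c=(np.atleast_2d(X)@M[:3,:3].T+M[:3,3])@F
    u=c@K.T;return u[:,:2]/u[:,2:]
def tri(pa,pb,na='scene',nb='top',sa=None,sb=None):
    Ps=[]
    for n,s in((na,sa),(nb,sb)):
        K,M=ext(n,s);Ps.append(K@F@M[:3])
    X=cv2.triangulatePoints(Ps[0],Ps[1],np.array(pa,float).reshape(2,1),np.array(pb,float).reshape(2,1))
    return (X[:3]/X[3]).ravel()
def snap(name,fn,crop=None,f=1):
    s=observe();im=read_camera(name)[...,::-1];np.save('pics/'+fn+'.npy',im)
    import pickle;pickle.dump(s,open('pics/'+fn+'.pkl','wb'))
    if crop: x0,y0,x1,y1=crop;im=im[y0:y1,x0:x1]
    cv2.imwrite('pics/'+fn+'.png',cv2.resize(np.ascontiguousarray(im),None,fx=f,fy=f,interpolation=cv2.INTER_CUBIC));return s
E
python3 - <<'E'
from h import *
np.set_printoptions(precision=4,suppress=True)
for n in('top','scene'):
    K,M=ext(n);print(n,-M[:3,:3].T@M[:3,3])
o=np.array([230,120])
t=lambda l:np.array(l)/3.3+o
sc=lambda l:np.array(l)/3.6+[180,180]
pad=back('top',t([[93,222],[236,257],[187,436],[40,398]]),.003);print('pad',pad,pad.mean(0),np.linalg.norm(np.diff(pad,axis=0),axis=1))
tr=back('top',t([[362,232],[447,258],[405,387],[321,357]]),.046);print('tray',tr,tr.mean(0),np.linalg.norm(np.diff(tr,axis=0),axis=1))
tr=back('scene',sc([[355,132],[445,68],[553,178],[462,268]]),.046);print('tray s',tr,tr.mean(0),np.linalg.norm(np.diff(tr,axis=0),axis=1))
print('lens glass top',back('top',t([[704,369]]),.014),'scene',back('scene',sc([[141,475]]),.014))
print('handle end',back('top',t([[661,508]]),.026),back('scene',sc([[34,318]]),.026))
print('gauge foot',back('top',t([[429,194]]),.01),back('scene',sc([[555,300]]),.01))
print('posttop',tri(sc([561,183]),t([445,143])))
print('tip scene',back('scene',sc([[538,212]]),.125))
E
```

```text
top [0.2939 0.0696 1.4471]
scene [ 1.0309 -0.4537  1.1727]
pad [[0.6311 0.3274 0.003 ]
 [0.6152 0.1789 0.003 ]
 [0.4303 0.2    0.003 ]
 [0.4474 0.3492 0.003 ]] [0.531  0.2639 0.003 ] [0.1493 0.186  0.1502]
tray [[ 0.6475  0.0571  0.046 ]
 [ 0.6331 -0.0285  0.046 ]
 [ 0.5015 -0.0036  0.046 ]
 [ 0.5192  0.0801  0.046 ]] [0.5753 0.0263 0.046 ] [0.0868 0.134  0.0856]
tray s [[ 0.5147 -0.0072  0.046 ]
 [ 0.53    0.0807  0.046 ]
 [ 0.6568  0.0572  0.046 ]
 [ 0.6523 -0.0435  0.046 ]] [0.5885 0.0218 0.046 ] [0.0892 0.1289 0.1008]
lens glass top [[ 0.5645 -0.2946  0.014 ]] scene [[ 0.5716 -0.2961  0.014 ]]
handle end [[ 0.4224 -0.2617  0.026 ]] [[ 0.4309 -0.2641  0.026 ]]
gauge foot [[ 0.7052 -0.0052  0.01  ]] [[ 0.7107 -0.0067  0.01  ]]
posttop [ 0.7068 -0.0039  0.1793]
tip scene [[ 0.6918 -0.0062  0.125 ]]
```

Request:
{"op": "apply_moves", "data": {"increments": [{"grip": 1, "linear": [26, -43, 3], "turn": [0, 0, 0.2]}, {"grip": 1, "linear": [52, -85, 6], "turn": [0, 0, 0.4]}, {"grip": 1, "linear": [78, -128, 9], "turn": [0, 0, 0.6]}, {"grip": 1, "linear": [104, -171, 12], "turn": [0, 0, 0.8]}, {"grip": 1, "linear": [130, -213, 15], "turn": [0, 0, 1.0]}, {"grip": 1, "linear": [156, -256, 18], "turn": [0, 0, 1.2]}, {"grip": 1, "linear": [182, -299, 21], "turn": [0, 0, 1.4]}, {"grip": 1, "linear": [208, -341, 24], "turn": [0, 0, 1.6]}, {"grip": 1, "linear": [234, -384, 27], "turn": [0, 0, 1.8]}, {"grip": 1, "linear": [255, -420, 30], "turn": [0, 0, 1.9]}]}}

```text
time: 1.15
tool_pos: [0.4451, 0.0673, 0.2568]
tool_rot: [3.141, 0.0, 1.401]
contact_force: [1.9, 1.0, -0.5]
opening: 0.0918
```

Request:
{"op": "apply_moves", "data": {"increments": [{"grip": 1, "linear": [16, -24, 0], "turn": [0, 0, 0]}, {"grip": 1, "linear": [16, -24, 0], "turn": [0, 0, 0]}, {"grip": 1, "linear": [16, -24, 0], "turn": [0, 0, 0]}, {"grip": 1, "linear": [16, -24, 0], "turn": [0, 0, 0]}]}}

```text
time: 1.55
tool_pos: [0.4596, 0.0465, 0.2566]
tool_rot: [-3.141, -0.0, 1.402]
contact_force: [-0.2, -0.4, 0.1]
opening: 0.0917
```

```bash
python3 - <<'E'
from h import *
s=snap('wrist','w1',(0,0,640,300),1.25);print(s['time'],s['tool_pos'],s['tool_rot'],s['qvel'])
E
```

```text
1.55 [0.45960133 0.04652984 0.2565748 ] [-3.14078698e+00 -3.38881550e-04  1.40170737e+00] [ 0.01248399 -0.00676933  0.001007   -0.00251231 -0.00090902 -0.00251128]
```

View pics/w1.png

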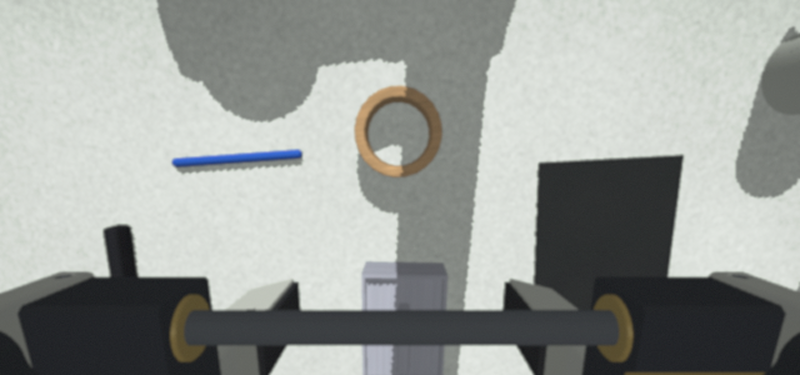

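The wrist camera looks back toward the robot: the tray's near edge is at about (405,265), the tape at (398,130) and the pad's near edge at (610,158). I need to move the TCP beyond the tray to see all of it.

Request:
{"op": "apply_moves", "data": {"increments": [{"grip": 1, "linear": [44, -8, 0], "turn": [0, 0, 0]}, {"grip": 1, "linear": [88, -16, 0], "turn": [0, 0, 0]}, {"grip": 1, "linear": [132, -24, 0], "turn": [0, 0, 0]}, {"grip": 1, "linear": [180, -33, 0], "turn": [0, 0, 0]}, {"grip": 1, "linear": [180, -33, 0], "turn": [0, 0, 0]}, {"grip": 1, "linear": [180, -33, 0], "turn": [0, 0, 0]}, {"grip": 1, "linear": [180, -33, 0], "turn": [0, 0, 0]}]}}

```text
time: 2.3
tool_pos: [0.6392, 0.0139, 0.2571]
tool_rot: [-3.141, -0.0, 1.402]
contact_force: [0.3, -0.4, 0.6]
opening: 0.0919
```

```bash
python3 - <<'E'
from h import *
s=snap('wrist','w2',(0,0,640,300),1.25);print(s['time'],s['tool_pos'],s['tool_rot'],abs(s['qvel']).max())
E
```

```text
2.3 [0.63919165 0.01388912 0.25706584] [-3.14109038e+00 -1.78748741e-04  1.40238644e+00] 0.025389697839852947
```

View pics/w2.png

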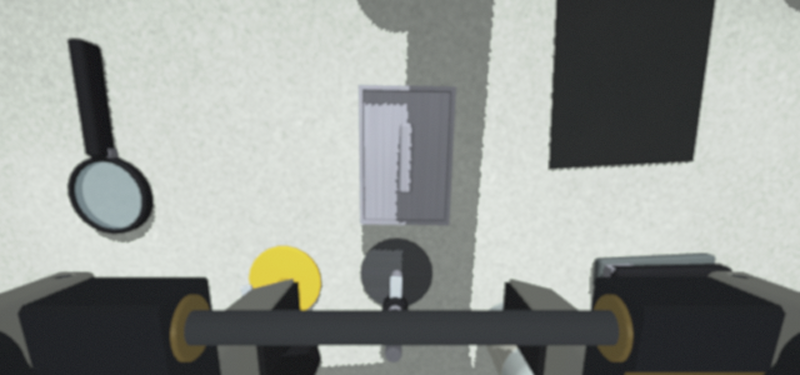

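The view shows the tray rim spanning about (360–455, 87–222) and the fin at (404,158). The lens is on the left with its glass at (110,195), and the pad is on the right.

```bash
python3 - <<'E'
import cv2
im=cv2.imread('pics/w2.png');print(im.shape)
import numpy as np
im=np.load('pics/w2.npy')
cv2.imwrite('pics/w2a.png',cv2.resize(im[60:190,270:380],None,fx=4.5,fy=4.5,interpolation=cv2.INTER_CUBIC))
cv2.imwrite('pics/w2b.png',cv2.resize(im[20:200,40:150],None,fx=3.2,fy=3.2,interpolation=cv2.INTER_CUBIC))
E
```

```text
(375, 800, 3)
```

View pics/w2a.png

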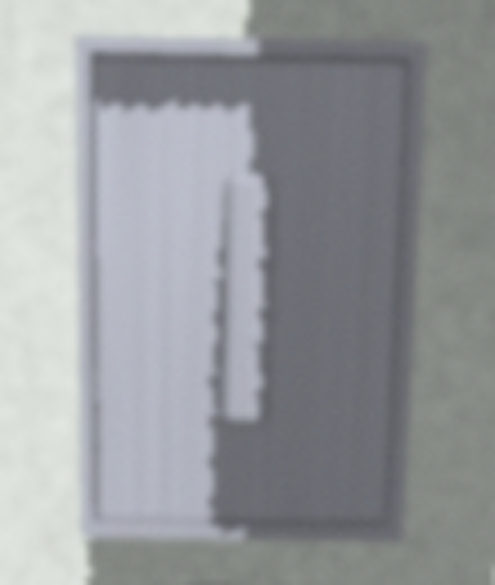

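View pics/w2b.png

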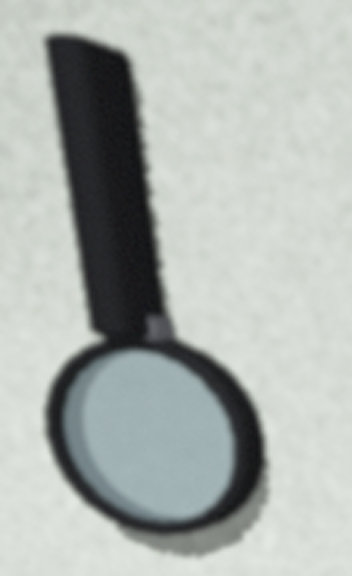

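```bash
python3 - <<'E'
from h import *
import pickle
np.set_printoptions(precision=4,suppress=True)
s=pickle.load(open('pics/w2.pkl','rb'))
c=lambda l:(np.array(l)+.5)/4.5-.5+[270,60]
P=back('wrist',c([[77,38],[427,42],[403,541],[84,538]]),.046,s);print(P,P.mean(0),np.linalg.norm(np.diff(P,axis=0),axis=1))
v=(P[3]+P[2]-P[0]-P[1]);w=P[0]+P[3]-P[1]-P[2];print('yaw x',np.degrees(np.arctan2(v[1],v[0])),'from y',np.degrees(np.arctan2(w[1],w[0]))+90)
f=back('wrist',c([[230,175],[265,175],[228,420],[261,420]]),.082,s);print('fin',f,f.mean(0))
b=lambda l:(np.array(l)+.5)/3.2-.5+[40,20]
print('handle end',back('wrist',b([[52,38],[128,55]]),.026,s)); 
print('glass',back('wrist',b([[158,435]]),.012,s))
d=lambda l:np.array(l)/1.25
print('pad',back('wrist',d([[550,168],[693,160]]),.003,s),'gfoot',back('wrist',d([[397,273]]),.01,s))
s1=pickle.load(open('pics/w1.pkl','rb'))
print('pad',back('wrist',d([[540,163],[683,156]]),.003,s1))
E
```

```text
[[ 0.5099 -0.0047  0.046 ]
 [ 0.5257  0.0829  0.046 ]
 [ 0.6526  0.0593  0.046 ]
 [ 0.637  -0.028   0.046 ]] [0.5813 0.0274 0.046 ] [0.089  0.1291 0.0887]
yaw x -10.453987706464977 from y -10.21008217929537
fin [[0.5515 0.0277 0.082 ]
 [0.5529 0.0358 0.082 ]
 [0.6078 0.0176 0.082 ]
 [0.6092 0.0256 0.082 ]] [0.5804 0.0266 0.082 ]
handle end [[ 0.422  -0.2653  0.026 ]
 [ 0.4321 -0.2399  0.026 ]]
glass [[ 0.5667 -0.2895  0.012 ]]
pad [[0.6184 0.1792 0.003 ]
 [0.6356 0.3309 0.003 ]] gfoot [[ 0.7056 -0.003   0.01  ]]
pad [[0.4317 0.2015 0.003 ]
 [0.4501 0.3527 0.003 ]]
```

Request:
{"op": "apply_moves", "data": {"increments": [{"grip": 0.4, "linear": [-45, 10, 0], "turn": [0, 0, -0.1]}, {"grip": 0.4, "linear": [-58, 13, -25], "turn": [0, 0, -0.1]}, {"grip": 0.4, "linear": [-58, 13, -70], "turn": [0, 0, -0.1]}, {"grip": 0.4, "linear": [-58, 13, -110], "turn": [0, 0, -0.1]}, {"grip": 0.4, "linear": [-58, 13, -140], "turn": [0, 0, -0.1]}, {"grip": 0.4, "linear": [-58, 13, -160], "turn": [0, 0, -0.1]}, {"grip": 0.4, "linear": [-58, 13, -160], "turn": [0, 0, -0.1]}, {"grip": 0.4, "linear": [-58, 13, -160], "turn": [0, 0, -0.1]}]}}

```text
time: 3.15
tool_pos: [0.5822, 0.026, 0.0983]
tool_rot: [3.14, -0.0, 1.391]
contact_force: [-0.0, -0.3, 0.2]
opening: 0.0375
```

```bash
python3 - <<'E'
from h import *
s=snap('wrist','w3',(160,100,480,340),2.4);print(s['time'],s['tool_pos'],s['tool_rot'],abs(s['qvel']).max(),s['opening'])
E
```

```text
3.15 [0.58219812 0.02604342 0.09834944] [ 3.13994886e+00 -2.63318268e-04  1.39095149e+00] 0.027851999737656213 0.03749317145532894
```

View pics/w3.png

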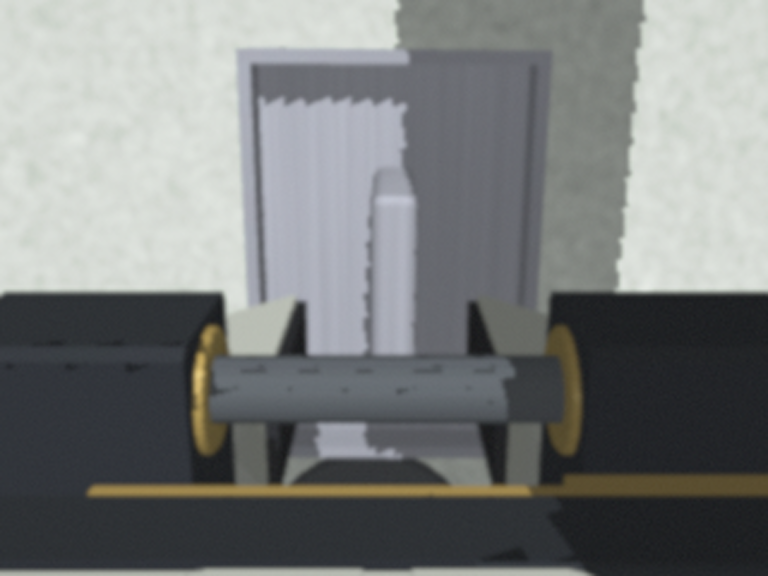

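The fin is centred between the open fingers, about 1 mm to the +y side. I'll descend, close and lift slightly.

Request:
{"op": "apply_moves", "data": {"increments": [{"grip": 0.4, "linear": [-1, 1, -25], "turn": [0, 0, 0]}, {"grip": 0.4, "linear": [-1, 1, -42], "turn": [0, 0, 0]}, {"grip": 0.4, "linear": [-1, 1, -49], "turn": [0, 0, 0]}, {"grip": 0.4, "linear": [-1, 1, -49], "turn": [0, 0, 0]}, {"grip": 0.0, "linear": [-1, 1, -49], "turn": [0, 0, 0]}, {"grip": 0.0, "linear": [-1, 1, -49], "turn": [0, 0, 0]}, {"grip": 0.0, "linear": [-1, 1, -49], "turn": [0, 0, 0]}, {"grip": 0.0, "linear": [-1, 1, -49], "turn": [0, 0, 0]}, {"grip": 0.0, "linear": [-1, 1, -49], "turn": [0, 0, 0]}], "grip_force": 30}}

```text
time: 4.1
tool_pos: [0.5817, 0.0268, 0.0484]
tool_rot: [3.14, -0.0, 1.39]
contact_force: [-0.1, 1.5, 4.9]
opening: 0.0119
```

Request:
{"op": "apply_moves", "data": {"increments": [{"grip": 0, "linear": [0, 0, 5], "turn": [0, 0, 0]}, {"grip": 0, "linear": [0, 0, 12], "turn": [0, 0, 0]}, {"grip": 0, "linear": [0, 0, 25], "turn": [0, 0, 0]}, {"grip": 0, "linear": [0, 0, 45], "turn": [0, 0, 0]}, {"grip": 0, "linear": [0, 0, 75], "turn": [0, 0, 0]}, {"grip": 0, "linear": [0, 0, 95], "turn": [0, 0, 0]}, {"grip": 0, "linear": [0, 0, 100], "turn": [0, 0, 0]}, {"grip": 0, "linear": [0, 0, 100], "turn": [0, 0, 0]}]}}

```text
time: 4.9
tool_pos: [0.5815, 0.0267, 0.1487]
tool_rot: [3.14, -0.0, 1.391]
contact_force: [0.1, 0.2, -2.5]
opening: 0.012
```

```bash
python3 - <<'E'
from h import *
s=snap('wrist','w4',(0,0,640,400),1.2);print(s['time'],s['tool_pos'],s['contact_force'],s['opening'])
snap('scene','s4',(180,180,400,340),3.6)
E
```

```text
4.9 [0.58152521 0.02668334 0.14865907] [ 0.11106449  0.19231755 -2.51763028] 0.012014606861052313
```

View pics/w4.png

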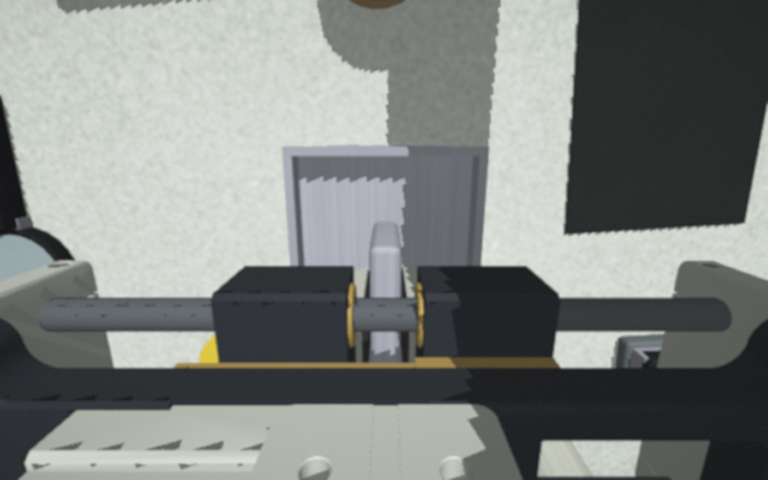

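View pics/s4.png

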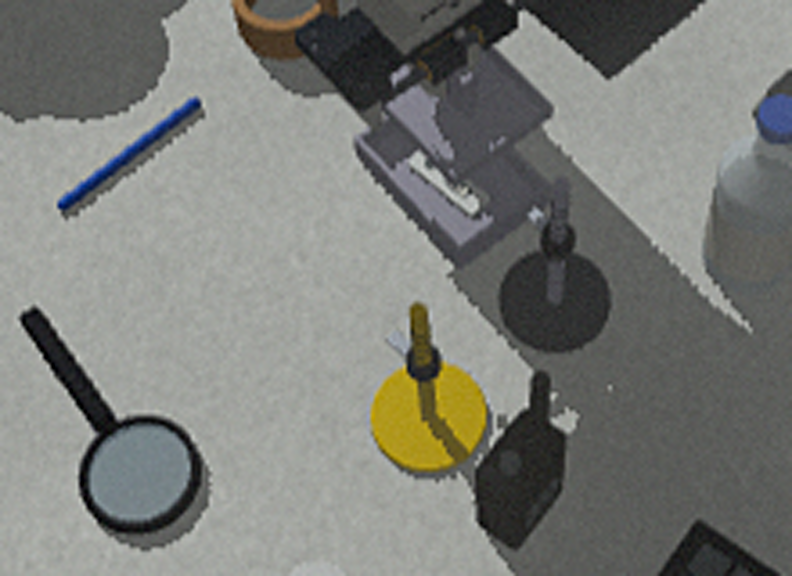

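The upper tray is lifted level, and the lower tray and cassette look undisturbed. I'll carry it to the pad.

Request:
{"op": "apply_moves", "data": {"increments": [{"grip": 0, "linear": [-5, 25, 0], "turn": [0, 0, 0.1]}, {"grip": 0, "linear": [-13, 65, 0], "turn": [0, 0, 0.2]}, {"grip": 0, "linear": [-22, 110, 0], "turn": [0, 0, 0.3]}, {"grip": 0, "linear": [-31, 155, 0], "turn": [0, 0, 0.4]}, {"grip": 0, "linear": [-40, 200, 0], "turn": [0, 0, 0.5]}, {"grip": 0, "linear": [-46, 230, -10], "turn": [0, 0, 0.6]}, {"grip": 0, "linear": [-48, 239, -30], "turn": [0, 0, 0.6]}, {"grip": 0, "linear": [-48, 239, -60], "turn": [0, 0, 0.6]}, {"grip": 0, "linear": [-48, 239, -90], "turn": [0, 0, 0.6]}, {"grip": 0, "linear": [-48, 239, -100], "turn": [0, 0, 0.6]}]}}

```text
time: 6.0
tool_pos: [0.5303, 0.2649, 0.0433]
tool_rot: [-3.134, 0.004, 1.454]
contact_force: [-0.6, 0.4, -2.6]
opening: 0.0118
```

Request:
{"op": "apply_moves", "data": {"increments": [{"grip": 0, "linear": [0, 0, 0], "turn": [0, 0, 0]}, {"grip": 0, "linear": [0, 0, 0], "turn": [0, 0, 0]}]}}

```text
time: 6.2
tool_pos: [0.5338, 0.2657, 0.0483]
tool_rot: [3.141, -0.0, 1.453]
contact_force: [0.4, 1.0, -1.2]
opening: 0.0118
```

```bash
python3 - <<'E'
from h import *
s=snap('top','t5',(210,140,390,290),4);print(s['time'],s['tool_pos'],s['tool_rot'],s['contact_force'],s['opening'])
snap('wrist','w5',(0,0,640,400),1.2)
E
```

```text
6.2 [0.53379845 0.26574688 0.04830431] [ 3.14095277e+00 -3.84204507e-04  1.45307367e+00] [ 0.35835076  0.97747665 -1.17976508] 0.011842520974173982
```

View pics/t5.png

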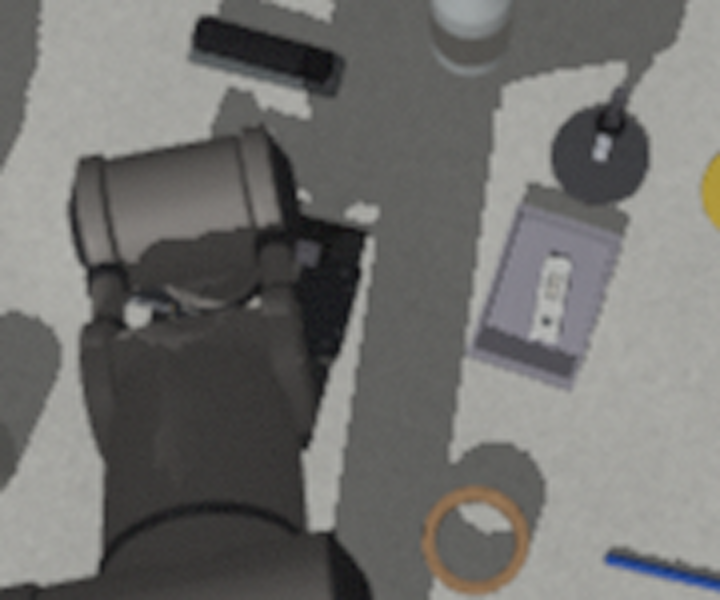

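View pics/w5.png

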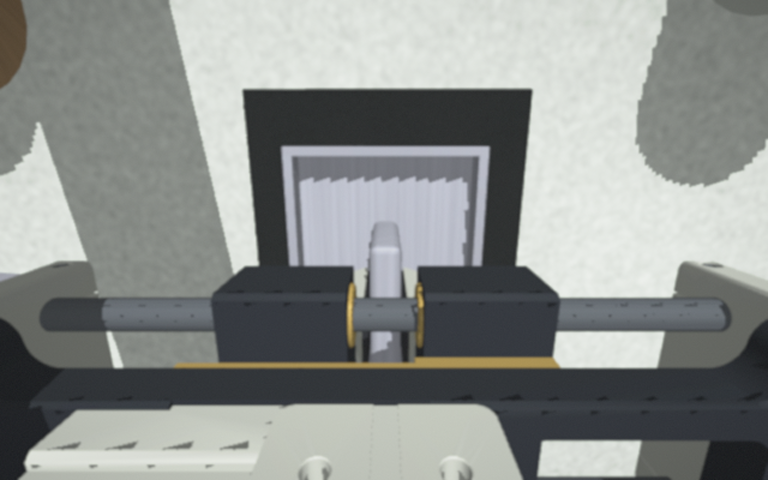

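The tray is centred on the pad and square with it, with margins of about 38 px on the left and 42 px on the right. The cassette has its window away from the robot and its well toward it. Next I lower the tray.

Request:
{"op": "apply_moves", "data": {"increments": [{"grip": 0, "linear": [0, 0, -7], "turn": [0, 0, 0]}, {"grip": 0, "linear": [0, 0, -12], "turn": [0, 0, 0]}, {"grip": 0, "linear": [0, 0, -15], "turn": [0, 0, 0]}, {"grip": 0, "linear": [0, 0, -17], "turn": [0, 0, 0]}, {"grip": 0, "linear": [0, 0, -18], "turn": [0, 0, 0]}, {"grip": 0, "linear": [0, 0, -18.5], "turn": [0, 0, 0]}, {"grip": 0, "linear": [0, 0, -18.5], "turn": [0, 0, 0]}]}}

```text
time: 7.0
tool_pos: [0.5334, 0.2658, 0.0295]
tool_rot: [3.141, -0.0, 1.453]
contact_force: [-0.4, -0.6, -1.6]
opening: 0.0121
```

Request:
{"op": "apply_moves", "data": {"increments": [{"grip": 0, "linear": [0, 0, -0.5], "turn": [0, 0, 0]}, {"grip": 0, "linear": [0, 0, -1], "turn": [0, 0, 0]}, {"grip": 0, "linear": [0, 0, -1], "turn": [0, 0, 0]}]}}

```text
time: 7.3
tool_pos: [0.5334, 0.2658, 0.0294]
tool_rot: [3.141, -0.0, 1.453]
contact_force: [-4.2, -1.4, 8.0]
opening: 0.012
```

Request:
{"op": "apply_moves", "data": {"increments": [{"grip": 0.2, "linear": [0, 0, 0.5], "turn": [0, 0, 0]}, {"grip": 0.4, "linear": [0, 0, 0.5], "turn": [0, 0, 0]}, {"grip": 0.4, "linear": [0, 0, 0.5], "turn": [0, 0, 0]}, {"grip": 0.4, "linear": [0, 0, 3], "turn": [0, 0, 0]}, {"grip": 0.4, "linear": [0, 0, 25], "turn": [0, 0, 0]}, {"grip": 0.4, "linear": [0, 0, 60], "turn": [0, 0, 0]}, {"grip": 0.4, "linear": [0, 0, 105], "turn": [0, 0, 0]}, {"grip": 0.4, "linear": [0, 0, 150], "turn": [0, 0, 0]}, {"grip": 0.4, "linear": [0, 0, 190], "turn": [0, 0, 0]}, {"grip": 0.4, "linear": [0, 0, 220], "turn": [0, 0, 0]}]}}

```text
time: 8.3
tool_pos: [0.5337, 0.2659, 0.2515]
tool_rot: [3.138, -0.002, 1.453]
contact_force: [0.8, 0.1, -0.8]
opening: 0.037
```

Request:
{"op": "apply_moves", "data": {"increments": [{"grip": 1, "linear": [35, -30, 3], "turn": [0, 0, -0.2]}, {"grip": 1, "linear": [70, -61, 8], "turn": [0, 0, -0.4]}, {"grip": 1, "linear": [105, -92, 8], "turn": [0, 0, -0.6]}, {"grip": 1, "linear": [140, -122, 8], "turn": [0, 0, -0.6]}, {"grip": 1, "linear": [156, -136, 8], "turn": [0, 0, -0.6]}, {"grip": 1, "linear": [156, -136, 8], "turn": [0, 0, -0.6]}, {"grip": 1, "linear": [156, -136, 8], "turn": [0, 0, -0.6]}]}}

```text
time: 9.0
tool_pos: [0.689, 0.1297, 0.2557]
tool_rot: [-3.14, -0.0, 1.39]
contact_force: [-0.2, -0.1, -0.4]
opening: 0.0878
```

```bash
python3 - <<'E'
from h import *
s=snap('wrist','w6',(0,0,640,300),1.25);print(s['time'],s['tool_pos'],s['tool_rot'],abs(s['qvel']).max())
im=np.load('pics/w6.npy')
cv2.imwrite('pics/w6a.png',cv2.resize(im[100:260,120:320],None,fx=3.7,fy=3.7,interpolation=cv2.INTER_CUBIC))
E
```

```text
9.0 [0.6890007  0.12970722 0.25566537] [-3.14037438e+00 -2.49118888e-04  1.38982135e+00] 0.02829497256892808
```

View pics/w6.png

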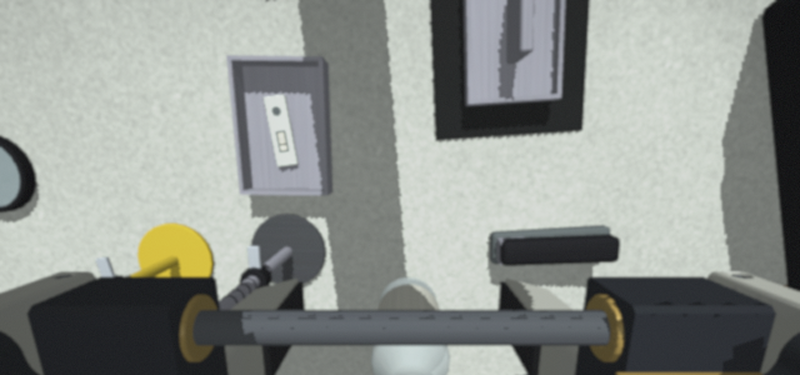

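View pics/w6a.png

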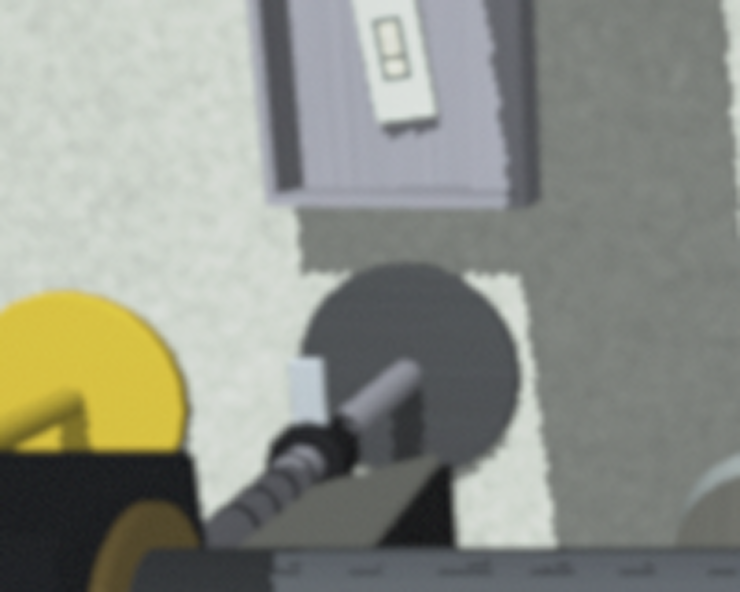

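The view shows the gauge's pale pointer with its tip edge at crop (306,358). The result window is centred at about crop (392,49). The upper tray stands upright on the pad. Next a second view from the other side to triangulate.

Request:
{"op": "apply_moves", "data": {"increments": [{"grip": 1, "linear": [3, -45, 3], "turn": [0, 0, 0]}, {"grip": 1, "linear": [6, -90, 3], "turn": [0, 0, 0]}, {"grip": 1, "linear": [9, -135, 3], "turn": [0, 0, 0]}, {"grip": 1, "linear": [12, -180, 3], "turn": [0, 0, 0]}, {"grip": 1, "linear": [16, -225, 3], "turn": [0, 0, 0]}, {"grip": 1, "linear": [16, -255, 3], "turn": [0, 0, 0]}, {"grip": 1, "linear": [16, -255, 3], "turn": [0, 0, 0]}, {"grip": 1, "linear": [16, -255, 3], "turn": [0, 0, 0]}]}}

```text
time: 9.85
tool_pos: [0.7049, -0.1242, 0.2597]
tool_rot: [3.141, -0.001, 1.391]
contact_force: [0.4, 0.8, -0.2]
opening: 0.0916
```

```bash
python3 - <<'E'
from h import *
s=snap('wrist','w7',(0,0,640,300),1.25);print(s['time'],s['tool_pos'],s['tool_rot'],abs(s['qvel']).max())
im=np.load('pics/w7.npy')
cv2.imwrite('pics/w7a.png',cv2.resize(im[80:250,310:510],None,fx=3.5,fy=3.5,interpolation=cv2.INTER_CUBIC))
E
```

```text
9.85 [ 0.70493396 -0.12423255  0.25969722] [ 3.14146035e+00 -7.63620562e-04  1.39084406e+00] 0.032019833936978784
```

View pics/w7.png

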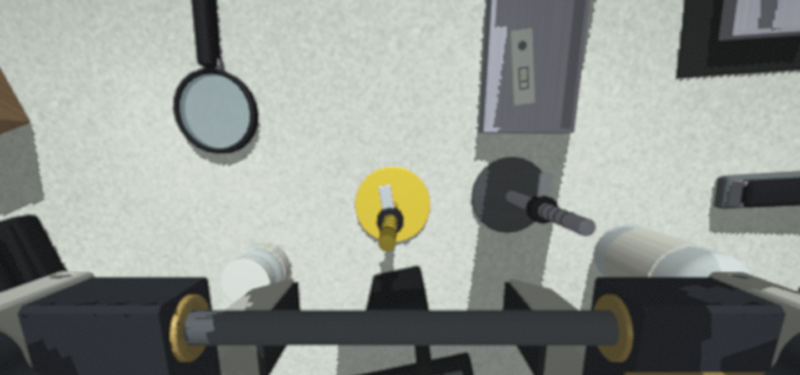

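View pics/w7a.png

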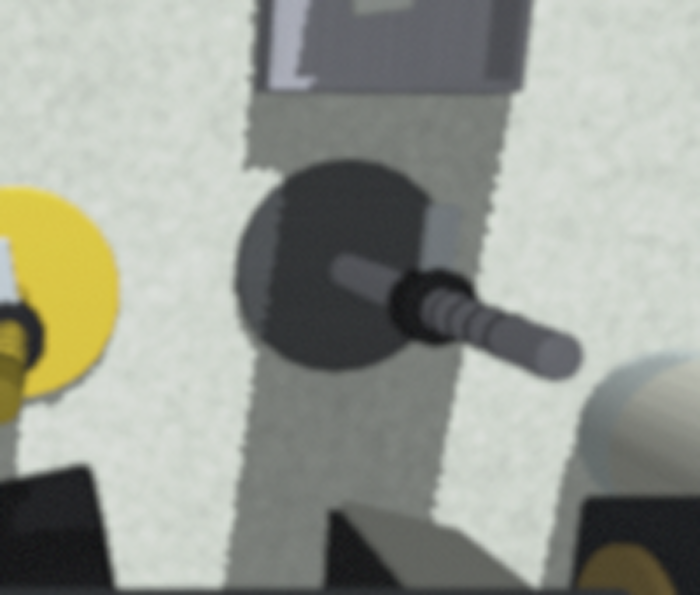

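```bash
python3 - <<'E'
from h import *
import pickle
np.set_printoptions(precision=4,suppress=True)
s6=pickle.load(open('pics/w6.pkl','rb'));s7=pickle.load(open('pics/w7.pkl','rb'))
a=lambda l,:(np.array(l)+.5)/3.7-.5+[120,100]
b=lambda l,:(np.array(l)+.5)/3.5-.5+[310,80]
for n,p,q in(('tip',[306,358],[444,205]),('tipL',[290,359],[427,203]),('tipR',[323,358],[460,207]),):
    X=tri(a(p),b(q),'wrist','wrist',s6,s7);print(n,X, proj('wrist',X,s6)-a(p),proj('wrist',X,s7)-b(q))
print('posttop7@.183',back('wrist',b([[560,356]]),.183,s7),'foot7',back('wrist',b([[340,265]]),.01,s7),'foot6',back('wrist',a([[411,368]]),.01,s6))
d=lambda l:np.array(l)/1.25
W=a([[375,20],[402,15],[408,78],[382,82]])
X=back('wrist',W,.010,s6);print('window6',X,X.mean(0),np.linalg.norm(np.diff(X,axis=0),axis=1))
# same in w7: full-view
im=np.load('pics/w7.npy');cv2.imwrite('pics/w7c.png',cv2.resize(im[0:120,370:490],None,fx=5,fy=5,interpolation=cv2.INTER_CUBIC))
im=np.load('pics/w6.npy');cv2.imwrite('pics/w6c.png',cv2.resize(im[30:170,170:290],None,fx=4.2,fy=4.2,interpolation=cv2.INTER_CUBIC))
im=np.load('pics/w7.npy');cv2.imwrite('pics/w7d.png',cv2.resize(im[0:150,110:230],None,fx=4,fy=4,interpolation=cv2.INTER_CUBIC))
E
```

```text
tip [0.6785 0.0014 0.1013] [[0.0319 0.1291]] [[-0.0329 -0.1336]]
tipL [ 0.6775 -0.0033  0.101 ] [[-0.075  -0.2988]] [[0.0774 0.3095]]
tipR [0.6797 0.0061 0.101 ] [[0.0896 0.3665]] [[-0.0924 -0.3793]]
posttop7@.183 [[ 0.707  -0.0053  0.183 ]] foot7 [[ 0.7056 -0.0068  0.01  ]] foot6 [[ 0.7051 -0.0015  0.01  ]]
window6 [[0.5814 0.0177 0.01  ]
 [0.5815 0.0274 0.01  ]
 [0.6024 0.0241 0.01  ]
 [0.6021 0.0147 0.01  ]] [0.5919 0.021  0.01  ] [0.0097 0.0212 0.0094]
```

View pics/w7c.png

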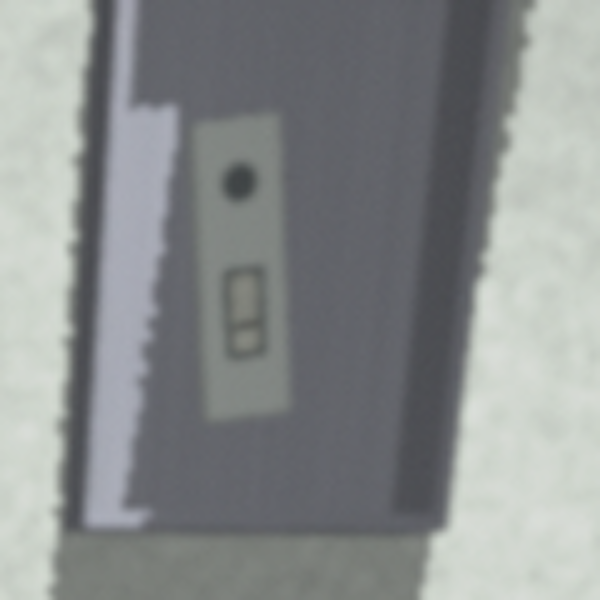

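View pics/w6c.png

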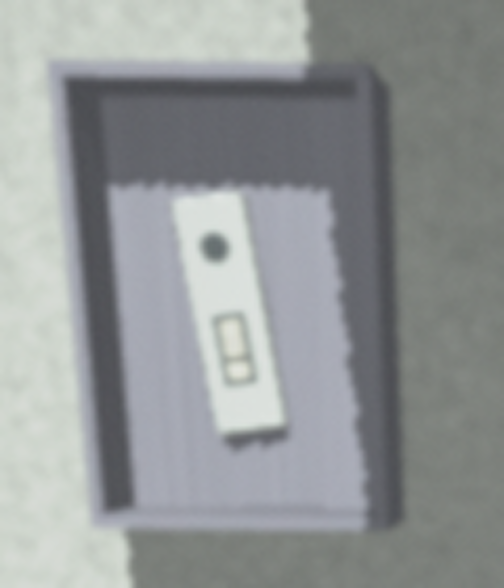

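View pics/w7d.png

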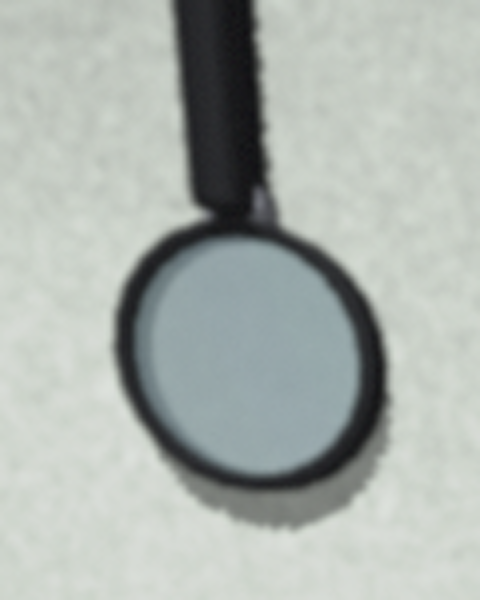

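```bash
python3 - <<'E'
from h import *
import pickle
np.set_printoptions(precision=4,suppress=True)
s6=pickle.load(open('pics/w6.pkl','rb'));s7=pickle.load(open('pics/w7.pkl','rb'))
a=lambda l,:(np.array(l)+.5)/4.2-.5+[170,30]
b=lambda l,:(np.array(l)+.5)/5-.5+[370,0]
A=[(213,318),(242,312),(256,380),(227,384),(215,247),(172,200),(243,190),(287,425),(221,434)]
B=[(225,268),(264,265),(268,354),(230,359),(240,182),(192,123),(280,113),(292,410),(208,420)]
for p,q in zip(A,B):
    X=tri(a(p),b(q),'wrist','wrist',s6,s7);print(X,proj('wrist',X,s6)-a(p))
for nm,f,P,s in(('6',a,A,s6),('7',b,B,s7)):
    X=back('wrist',f(P),.010,s);print(nm,'win',X[:4].mean(0),'well',X[4],'cass',X[5:].mean(0), 'yaw', np.degrees(np.arctan2(*(X[7]+X[8]-X[5]-X[6])[[1,0]])),np.linalg.norm(X[8]-X[5]))
# lens: w7d
c=lambda l:(np.array(l)+.5)/4-.5+[110,0]
# frame outer top edge ellipse centre / glass
print('lens7 outer',back('wrist',c([[251,355]]),.007,s7))
E
```

```text
[0.581  0.0168 0.01  ] [[-0.1187 -0.4455]]
[0.5816 0.0261 0.0105] [[0.0073 0.0278]]
[0.6021 0.0252 0.0103] [[0.0585 0.2285]]
[0.6016 0.0158 0.0096] [[0.047  0.1831]]
[0.5616 0.0226 0.0093] [[-0.013  -0.0491]]
[0.546  0.0128 0.0077] [[-0.0133 -0.05  ]]
[0.5473 0.0345 0.0071] [[0.0443 0.168 ]]
[0.6168 0.0307 0.0082] [[-0.0062 -0.0243]]
[0.6155 0.0095 0.0077] [[-0.0475 -0.1834]]
6 win [0.5916 0.021  0.01  ] well [0.5618 0.0228 0.01  ] cass [0.5817 0.0225 0.01  ] yaw -3.0346125016434424 0.06932872920110007
7 win [0.5916 0.021  0.01  ] well [0.5617 0.0223 0.01  ] cass [0.5817 0.0211 0.01  ] yaw -2.7970573472218065 0.06897336315342596
lens7 outer [[ 0.5659 -0.2948  0.007 ]]
```

The triangulation checks out: the window corners come out at z = 9.6–10.5 mm against the expected 10, and the tip is 28 mm from the post axis. The mark is at z ≈ 0.102 and the window at (0.5916, 0.021). Next a closer look at the lens.

Request:
{"op": "apply_moves", "data": {"increments": [{"grip": 1, "linear": [-30, -37, 0], "turn": [0, 0, -0.1]}, {"grip": 1, "linear": [-60, -74, 0], "turn": [0, 0, -0.2]}, {"grip": 1, "linear": [-90, -111, -15], "turn": [0, 0, -0.3]}, {"grip": 1, "linear": [-118, -145, -40], "turn": [0, 0, -0.4]}, {"grip": 1, "linear": [-139, -170, -60], "turn": [0, 0, -0.4]}, {"grip": 1, "linear": [-139, -170, -60], "turn": [0, 0, -0.4]}, {"grip": 1, "linear": [-139, -170, -60], "turn": [0, 0, -0.4]}, {"grip": 1, "linear": [-139, -170, -60], "turn": [0, 0, -0.4]}]}}

```text
time: 10.7
tool_pos: [0.5678, -0.2935, 0.2005]
tool_rot: [3.139, 0.0, 1.351]
contact_force: [-0.2, -0.4, 0.9]
opening: 0.092
```

```bash
python3 - <<'E'
from h import *
s=snap('wrist','w8',(200,0,440,300),2);print(s['time'],s['tool_pos'],s['tool_rot'],abs(s['qvel']).max())
E
```

```text
10.7 [ 0.56781663 -0.29352001  0.20049926] [3.13933337e+00 1.24699171e-04 1.35115238e+00] 0.006200001068240719
```

View pics/w8.png

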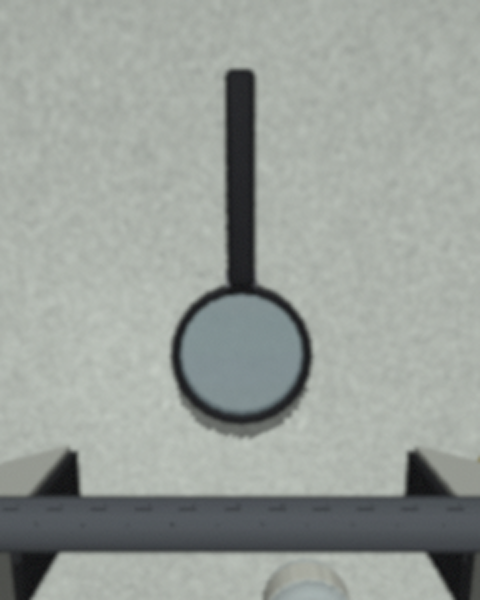

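The view shows the handle end at (240,71) and the round frame centred at (241,353), with the lens nearly in line with the tool.

```bash
python3 - <<'E'
from h import *
import pickle
np.set_printoptions(precision=4,suppress=True)
s=pickle.load(open('pics/w8.pkl','rb'))
c=lambda l:(np.array(l)+.5)/2-.5+[200,0]
g=back('wrist',c([[241.5,353.5],[241.5,284],[241.5,423],[172,353],[311,353]]),.014,s);print(g,np.linalg.norm(g[1]-g[2]),np.linalg.norm(g[3]-g[4]))
h=back('wrist',c([[239.5,71],[225.5,150],[254,150]]),.026,s);print(h)
C=(g[1]+g[2]+g[3]+g[4])/4
d=C-h[0];print('C',C,'len',np.linalg.norm(d[:2]),'yaw',np.degrees(np.arctan2(d[1],d[0])))
hm=(h[1]+h[2])/2;d=C-hm;print('yaw2',np.degrees(np.arctan2(d[1],d[0])),np.degrees(s['tool_rot'][2])-90)
u=d/np.linalg.norm(d[:2]);O=C-.07*u;print('origin',O,'shift mm',(O-s['tool_pos'])*1000)
E
```

```text
[[ 0.5651 -0.2944  0.014 ]
 [ 0.5261 -0.2857  0.014 ]
 [ 0.6063 -0.3036  0.014 ]
 [ 0.556  -0.3338  0.014 ]
 [ 0.5736 -0.2548  0.014 ]] 0.08217673130059645 0.08088744244972039
[[ 0.4222 -0.2635  0.026 ]
 [ 0.4568 -0.2787  0.026 ]
 [ 0.46   -0.2643  0.026 ]]
C [ 0.5655 -0.2945  0.014 ] len 0.14659044002846916 yaw -12.192317503954568
yaw2 -12.112254678174102 -12.584671071639548
origin [ 0.4971 -0.2798  0.0217] shift mm [ -70.7477   13.7383 -178.8301]
```

Request:
{"op": "apply_moves", "data": {"increments": [{"grip": 1, "linear": [-45, 8, 0], "turn": [0, 0, 0.08]}, {"grip": 0.6, "linear": [-70, 13.5, -30], "turn": [0, 0, 0.08]}, {"grip": 0.6, "linear": [-70, 13.5, -75], "turn": [0, 0, 0.08]}, {"grip": 0.6, "linear": [-70, 13.5, -120], "turn": [0, 0, 0.08]}, {"grip": 0.6, "linear": [-70, 13.5, -155], "turn": [0, 0, 0.08]}, {"grip": 0.6, "linear": [-70, 13.5, -180], "turn": [0, 0, 0.08]}, {"grip": 0.6, "linear": [-70, 13.5, -192], "turn": [0, 0, 0.08]}, {"grip": 0.6, "linear": [-70, 13.5, -196], "turn": [0, 0, 0.08]}, {"grip": 0.6, "linear": [-70, 13.5, -198], "turn": [0, 0, 0.08]}, {"grip": 0.6, "linear": [-70, 13.5, -198], "turn": [0, 0, 0.08]}]}}

```text
time: 11.75
tool_pos: [0.4972, -0.2821, 0.0024]
tool_rot: [3.139, 0.001, 1.357]
contact_force: [-0.3, -1.2, -0.1]
opening: 0.0553
```

Request:
{"op": "apply_moves", "data": {"increments": [{"grip": 0, "linear": [0, 0, 0], "turn": [0, 0, 0]}, {"grip": 0, "linear": [0, 0, 0], "turn": [0, 0, 0]}, {"grip": 0, "linear": [0, 0, 0], "turn": [0, 0, 0]}, {"grip": 0, "linear": [0, 0, 0], "turn": [0, 0, 0]}, {"grip": 0, "linear": [0, 0, 0], "turn": [0, 0, 0]}, {"grip": 0, "linear": [0, 0, 0], "turn": [0, 0, 0]}], "grip_force": 40}}

```text
time: 12.35
tool_pos: [0.4962, -0.2817, 0.0013]
tool_rot: [-3.142, -0.0, 1.357]
contact_force: [0.3, 0.4, 1.8]
opening: 0.0157
```

Request:
{"op": "apply_moves", "data": {"increments": [{"grip": 0, "linear": [0, 0, 5], "turn": [0, 0, 0]}, {"grip": 0, "linear": [0, 0, 15], "turn": [0, 0, 0]}, {"grip": 0, "linear": [0, 0, 35], "turn": [0, 0, 0]}, {"grip": 0, "linear": [0, 0, 65], "turn": [0, 0, 0]}, {"grip": 0, "linear": [0, 0, 95], "turn": [0, 0, 0]}, {"grip": 0, "linear": [0, 0, 115], "turn": [0, 0, 0]}, {"grip": 0, "linear": [0, 0, 120], "turn": [0, 0, 0]}, {"grip": 0, "linear": [0, 0, 120], "turn": [0, 0, 0]}, {"grip": 0, "linear": [0, 0, 120], "turn": [0, 0, 0]}]}}

```text
time: 13.25
tool_pos: [0.4956, -0.2814, 0.1202]
tool_rot: [-3.14, -0.001, 1.357]
contact_force: [0.5, 0.2, -2.4]
opening: 0.0158
```

```bash
python3 - <<'E'
from h import *
s=snap('scene','s9',(140,180,340,340),3.7);print(s['time'],s['tool_pos'],s['tool_rot'],s['contact_force'],s['torque'],s['opening'])
s=snap('wrist','w9',(0,0,640,400),1.2)
E
```

```text
13.25 [ 0.49563547 -0.28135218  0.12020726] [-3.13985405e+00 -8.63631505e-04  1.35694478e+00] [ 0.48273678  0.21156226 -2.37532055] [-0.01620745  0.02986262 -0.00889689] 0.015829221700029435
```

View pics/s9.png

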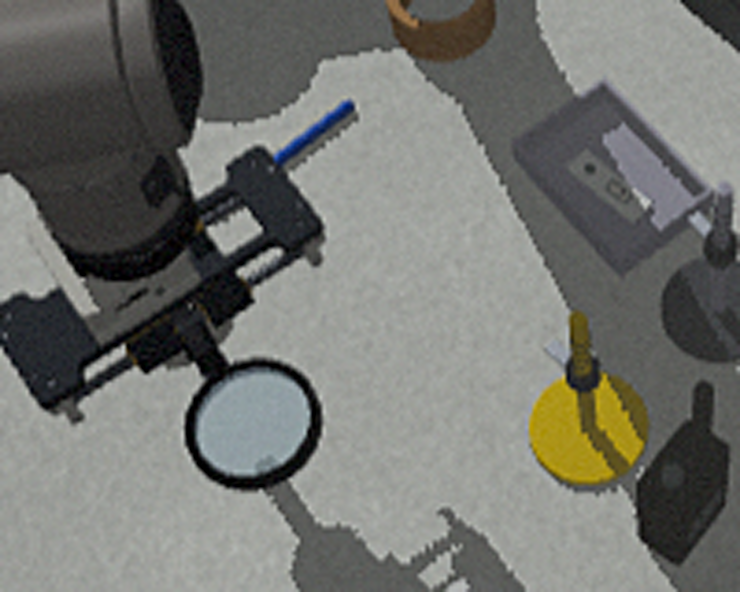

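View pics/w9.png

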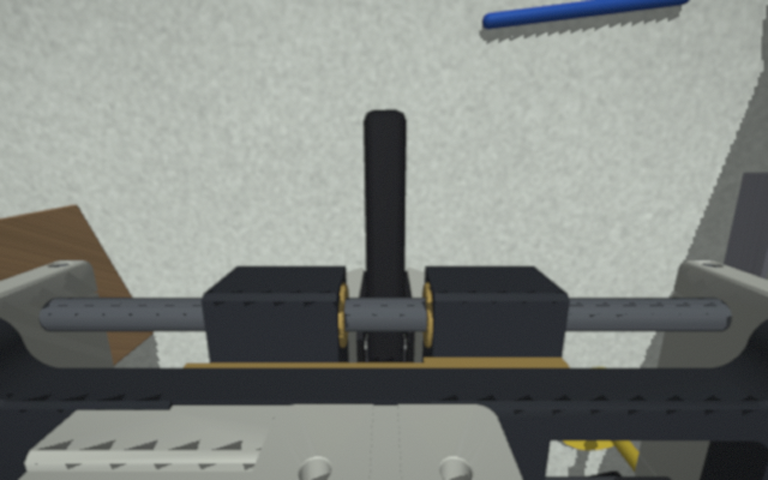

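```bash
cat >> h.py <<'E'
def lensmodel(s,e=0.,dz=-.002,pitch=0.):
    # lens frame in world: x along horizontal tool y dir; returns R,origin
    yaw=s['tool_rot'][2]-np.pi/2
    Rl=R.from_euler('zy',[yaw,pitch]).as_matrix()
    return Rl, np.array(s['tool_pos'])+e*Rl[:,0]+dz*Rl[:,2]
def overlay(name,fn,e=0.,dz=-.002,pitch=0.):
    import pickle
    s=pickle.load(open('pics/'+fn+'.pkl','rb'));im=np.ascontiguousarray(np.load('pics/'+fn+'.npy'))
    Rl,O=lensmodel(s,e,dz,pitch);t=np.linspace(0,2*np.pi,90)
    im=cv2.resize(im,None,fx=4,fy=4,interpolation=cv2.INTER_CUBIC)
    for r,z,col in((.042,.014,(0,0,255)),(.042,0,(0,255,0))):
        P=np.c_[.07+r*np.cos(t),r*np.sin(t),0*t+z]@Rl.T+O
        p=proj(name,P,s);cv2.polylines(im,[np.int32(np.round((p+.5)*4-.5))],True,col,1)
    for z in (0,.026):
        P=np.array([[-.081,-.008,z],[-.081,.008,z]])@Rl.T+O
        p=proj(name,P,s);cv2.polylines(im,[np.int32(np.round((p+.5)*4-.5))],True,(255,255,0),1)
    return im,s
E
python3 - <<'E'
from h import *
im,s=overlay('scene','s9');cv2.imwrite('pics/o9s.png',im[4*260:4*330,4*180:4*240])
im,s=overlay('wrist','w9');cv2.imwrite('pics/o9w.png',im[4*80:4*190,4*270:4*370])
E
```

```text
(no output)
```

View pics/o9s.png

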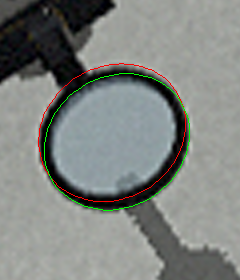

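View pics/o9w.png

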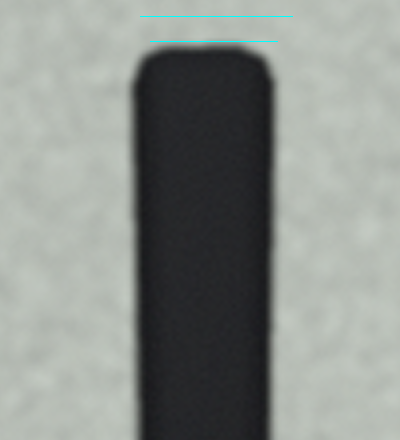

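The lens is held level and balanced. The scene overlay fits within about 1 px, and the −2.4 N force includes the lens weight. I'll carry it over at height and then come down to the target.

Request:
{"op": "apply_moves", "data": {"increments": [{"grip": 0, "linear": [0, 10, 15], "turn": [0, 0, 0]}, {"grip": 0, "linear": [0, 35, 40], "turn": [0, 0, 0]}, {"grip": 0, "linear": [0, 75, 50], "turn": [0, 0, 0]}, {"grip": 0, "linear": [0, 120, 50], "turn": [0, 0, 0]}, {"grip": 0, "linear": [4, 165, 50], "turn": [0, 0, 0]}, {"grip": 0, "linear": [10, 210, 50], "turn": [0, 0, 0]}, {"grip": 0, "linear": [16, 255, 50], "turn": [0, 0, 0]}, {"grip": 0, "linear": [22, 290, 50], "turn": [0, 0, 0]}, {"grip": 0, "linear": [27, 312, 50], "turn": [0, 0, 0]}, {"grip": 0, "linear": [27.5, 317, 45], "turn": [0, 0, 0]}]}}

```text
time: 14.35
tool_pos: [0.5241, 0.0381, 0.1672]
tool_rot: [3.14, -0.001, 1.36]
contact_force: [0.1, -1.3, -0.5]
opening: 0.0158
```

Request:
{"op": "apply_moves", "data": {"increments": [{"grip": 0, "linear": [0, 0, -15], "turn": [0, 0, 0]}, {"grip": 0, "linear": [0, 0, -35], "turn": [0, 0, 0]}, {"grip": 0, "linear": [0, 0, -55], "turn": [0, 0, 0]}, {"grip": 0, "linear": [0, 0, -65], "turn": [0, 0, 0]}, {"grip": 0, "linear": [0, 0, -68], "turn": [0, 0, 0]}, {"grip": 0, "linear": [0, 0, -68], "turn": [0, 0, 0]}, {"grip": 0, "linear": [0, 0, -68], "turn": [0, 0, 0]}, {"grip": 0, "linear": [0, 0, -68], "turn": [0, 0, 0]}]}}

```text
time: 15.15
tool_pos: [0.5243, 0.0351, 0.0991]
tool_rot: [3.14, -0.0, 1.357]
contact_force: [0.1, -0.7, -1.7]
opening: 0.0158
```

```bash
python3 - <<'E'
from h import *
s=snap('scene','s10',(180,120,400,320),3.6);print(s['time'],s['tool_pos'],s['tool_rot'],s['contact_force'],s['opening'])
u=np.array([np.cos(s['tool_rot'][2]-np.pi/2),np.sin(s['tool_rot'][2]-np.pi/2)]);print('centre',s['tool_pos'][:2]+.07*u, s['tool_pos'][2]+.005)
snap('top','t10',(230,120,470,300),3.3)
snap('wrist','w10',(0,0,640,400),1.2)
for n,f,c in(('scene','s10',(230,180,340,270)),('top','t10',(300,150,400,240))):
    im,_=overlay(n,f);cv2.imwrite(f'pics/o{f}.png',cv2.resize(im[4*c[1]:4*c[3],4*c[0]:4*c[2]],None,fx=1.6,fy=1.6))
E
```

```text
15.15 [0.5242935  0.03510509 0.09911687] [ 3.13991194e+00 -2.94366001e-04  1.35687792e+00] [ 0.14151654 -0.65798215 -1.66448936] 0.015836597198098205
centre [0.59269796 0.02024475] 0.10411687118239837
```

View pics/os10.png

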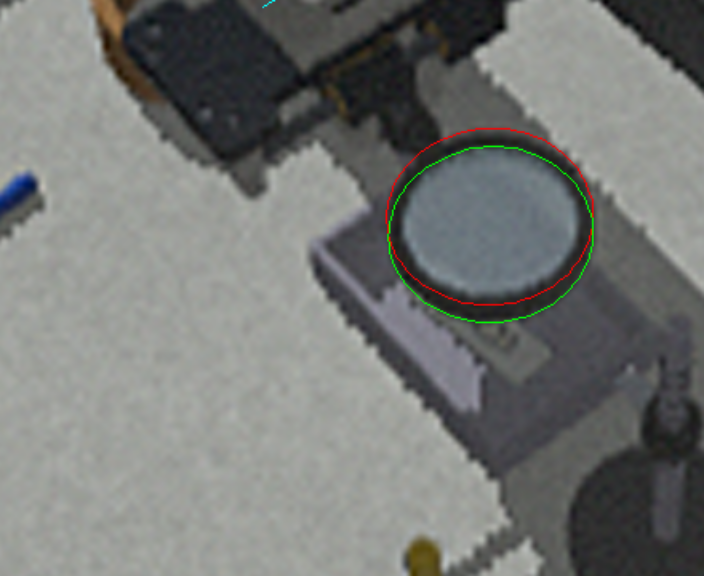

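View pics/ot10.png

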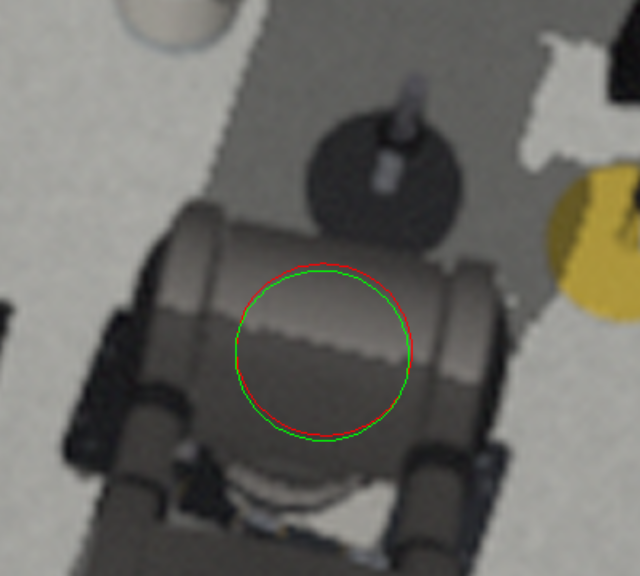

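View pics/w10.png

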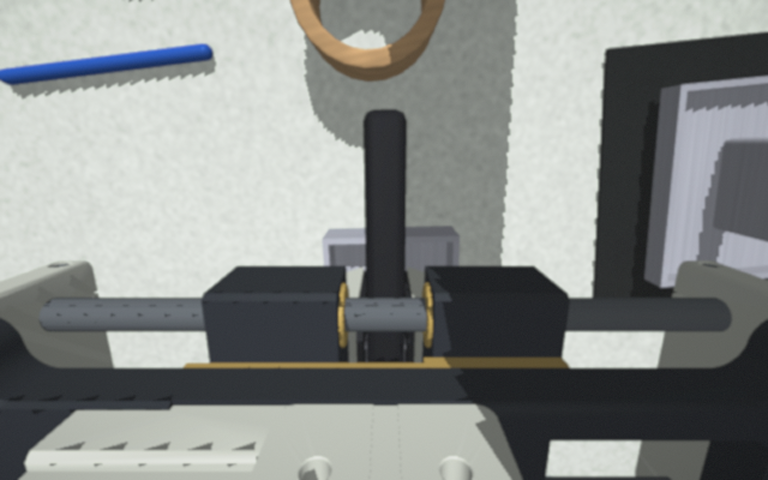

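```bash
python3 - <<'E'
from h import *
im=np.load('pics/s10.npy')
c=cv2.resize(im[225:285,305:365],None,fx=10,fy=10,interpolation=cv2.INTER_CUBIC)
for z,col in((.095,(0,0,255)),(.102,(0,255,0)),(.11,(255,0,0))):
    p=(proj('scene',[.6785,.0014,z])[0]-[305,225]+.5)*10;cv2.circle(c,(int(p[0]),int(p[1])),3,col,-1);print(z,p)
for z,col in((.183,(0,0,255)),):
    p=(proj('scene',[.7065,-.0045,z])[0]-[305,225]+.5)*10;cv2.circle(c,(int(p[0]),int(p[1])),3,col,-1)
cv2.imwrite('pics/mk.png',c)
E
```

```text
0.095 [225.89360812 150.05747302]
0.102 [226.20236858 137.05495458]
0.11 [226.55894064 122.03899452]
```

View pics/mk.png

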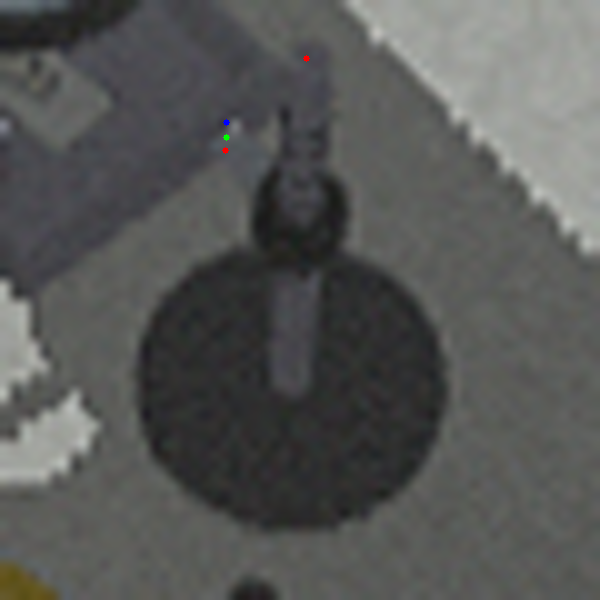

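```bash
python3 - <<'E'
from h import *
L=[]
for i in range(8):
    read_camera('top');s=observe();u=s['tool_rot'][2]-np.pi/2;L.append(np.r_[s['tool_pos'],u])
L=np.array(L);print(L.mean(0),L.std(0));m=L.mean(0);print(m[:2]+.07*np.array([np.cos(m[3]),np.sin(m[3])]),m[2]+.005,s['time'])
E
```

```text
[ 0.52380982  0.03523606  0.09837854 -0.21376454] [6.87862552e-05 1.21357480e-05 1.33422123e-04 3.09133665e-05]
[0.59221656 0.02038624] 0.10337853812829739 15.7
```

Request:
{"op": "apply_moves", "data": {"increments": [{"grip": 0, "linear": [-0.5, 0.5, -1], "turn": [0, 0, 0]}, {"grip": 0, "linear": [-0.5, 0.5, -1.5], "turn": [0, 0, 0]}, {"grip": 0, "linear": [-0.5, 0.5, -1.5], "turn": [0, 0, 0]}, {"grip": 0, "linear": [-0.5, 0.5, -1.5], "turn": [0, 0, 0]}, {"grip": 0, "linear": [-0.5, 0.5, -1.5], "turn": [0, 0, 0]}, {"grip": 0, "linear": [-0.5, 0.5, -1.5], "turn": [0, 0, 0]}]}}

```text
time: 16.3
tool_pos: [0.5233, 0.0357, 0.0968]
tool_rot: [3.142, -0.0, 1.357]
contact_force: [-0.0, 0.4, -1.2]
opening: 0.0157
```

```bash
python3 - <<'E'
from h import *
s=snap('scene','s11',(180,120,400,320),3.6)
u=s['tool_rot'][2]-np.pi/2
print(s['time'],s['tool_pos'],s['tool_rot'],s['tool_pos'][:2]+.07*np.array([np.cos(u),np.sin(u)]),s['tool_pos'][2]+.005,s['opening'],abs(s['qvel']).max(),s['contact_force'])
E
```

```text
16.3 [0.52326663 0.03572006 0.09675724] [ 3.14155180e+00 -8.02084392e-05  1.35701608e+00] [0.59167315 0.02086916] 0.10175724339712332 0.01568353344613674 0.002693602928986609 [-0.04285815  0.38236766 -1.21184607]
```

View pics/s11.png

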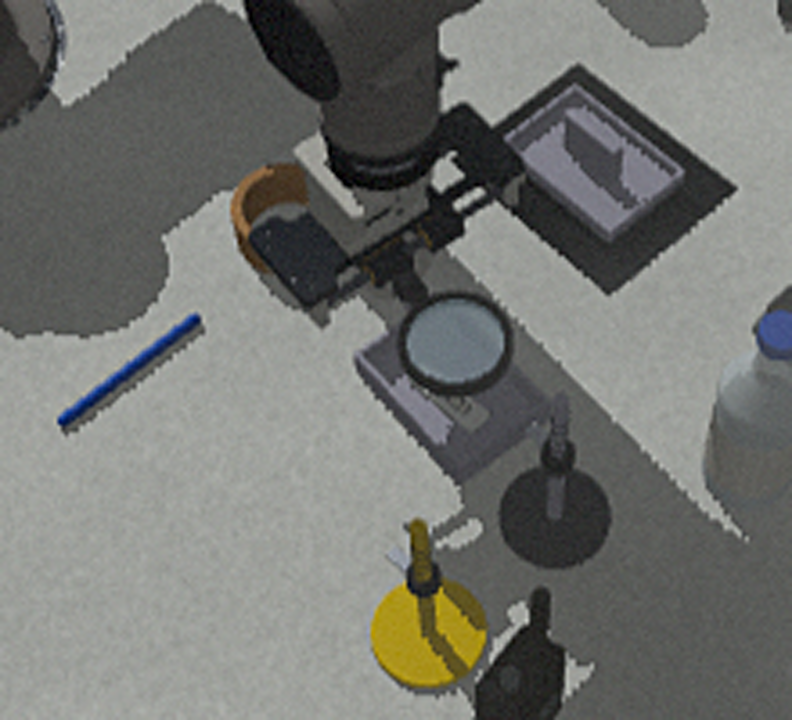

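The lens at (455,343) hangs over the lower tray. The upper tray stands centred on the pad at (605,165), and nothing else has moved. Handing in.

```bash
python3 -c "
from cell import hand_in
print(hand_in())"
```

```text
the job is handed in; nothing more can be done
None
```

I lifted the upper tray off, stood it upright in the middle of the black pad and let go. I then picked up the lens by its handle and handed in at 16.3 s while holding it level and still over the cassette's result window.

**Position:** The last reading puts the glass centre at about (0.5917, 0.0209, 0.1018) m. The window was measured at (0.5916, 0.0210) and the pointer tip at z ≈ 0.101–0.102 m. The lens centre comes from the tool pose and the grasp, not from a direct measurement of the glass.

**Last checks:**
- Joint speeds were about 0.003 rad/s and the grip opening was steady at 15.7 mm.
- An overlay of the modelled lens frame on the scene picture, taken just before a final 1.5 mm correction, fitted within a pixel or two.
- By eye, the last scene picture showed the upper tray centred on the pad and the other things in view where they were. The lower tray's corner matched its first position to about 1 px.

**Disagreements:**
- The scene camera put the pointer and post top a few mm higher than the wrist camera did. I relied on the wrist camera, which gave the cassette's known height within about 1–3 mm.
- The lens handle looked about 4 mm shorter than stated in two wrist pictures. I put this down to its rounded end.

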